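# Turn the empty tote and stack it on the full one

## Robot

A 6-joint arm with a two-finger parallel gripper is mounted at the origin on the work surface. World frame = base frame: x ahead of the robot, y to its left, z up, the work surface at z = 0. Lengths are in m, angles in degrees, forces in N, time in s.
With the tool pointing down it reaches from about 0.3 to 0.75 m from the base axis. Payload 8.5 kg.
Tool frame: the origin (TCP) lies between the finger pads; the fingertips stand 22 mm ahead of it and the grasp point (between the pads) lies 3 mm ahead of it (env.nose_length is the distance from the TCP to the fingertips, in m); z points along the fingers, x is the direction in which the jaws open and shut, and the axes are right-handed (so a half turn about z gives the same grasp; the last joint's range is limited). The gripper opens to 85 mm and grips with 20 to 120 N. Pads are 22 mm wide; open, the fingers measure 114 mm over their backs; the gripper's body (76 mm by 85 mm) begins 54 mm behind the grasp point. The pads swing forward as they close: fully open they stand 13 mm farther back than shut.
Start: joints at [-86.534, 21.807, 74.336, -0, 83.858, -12.336], TCP at [0.15, -0.529, 0.253] pointing down, gripper open.
Joint ranges: [-178.18, 178.18], [-50.72, 133.34], [12.68, 142.11], [-81.47, 261.47], [9.98, 163.14], [-165.26, 165.26]. Speed limits (degrees/s): [136.94, 136.94, 180, 180, 180, 180].

## Interface

Orientations are given as a 3x3 rotation matrix whose columns are the frame's x, y, z axes.
In Python, from rig import env gives the robot as it stands.
- The arm moves only by the tool arm_command, never from a script. Its argument "steps" is a list of rows, each an object with "delta_pos": the shift along the world's x, y, z in mm, a list of three; "dr": the turn, a rotation vector about the world's x, y, z in degrees, a list of three. In form: [{"delta_pos": [dx, dy, dz], "dr": [wx, wy, wz]}, ...]. A call has 1 to 20 rows; each row shifts and turns the commanded pose from where the row before left it; what a row does not reach is not made up. A row lasts 1/10 s, in which the tool goes at most 50 mm and 8.59 degrees, less where a joint would pass 70% of its speed; a pose out of reach is approached as far as the arm can. A call with a gripper value outside its range is refused whole. "grip" is the opening, from 0 (shut) to 1 (fully open), set as the call begins (left out, the last holds). The fingers move at their own pace and stop on an object; "squeeze" is the grip in N (left out, the last holds). Time passes only in rows, so rows that do not move let the fingers close. It gives the time, the measured TCP pose, the force and the opening at its end, in the units of the state.
- env.observe(): the state, without advancing time (a new reading comes with each control period).
- env.get_image(name): name is "scene" or "side" or "wrist"; returns the picture (480x640x3 uint8, blue, green, red); there is no depth.
- env.get_calibration(name): a dict with "fx", "fy", "cx", "cy" (pixels), "view" (4x4, takes a point from world to camera coordinates). Camera axes: x right, y up, looking along -z (the intrinsics and any distortion apply to the point x, -y, -z); pixel columns grow to the right and rows downward; lengths in m; the calibration is good to about 2 mm. A picture is of the moment at which its call begins: read the wrist's pose just before it. get_calibration takes no time and is no camera call; for the wrist camera it gives the pose at the moment of the call.
- env.close_job(): hands the job in, once; it reports no verdict.
The state is a dict: "time_s": time; "q": joint angles; "qvel": joint speeds; "joint_efforts": joint torques, N m; "position": TCP position; "tool_rot": TCP orientation; "ft_force": force on the tool from outside, world axes, zero at the start; "wrist_torque": the same for the moment, N m; "grip_width": finger opening in m.
Only numpy, scipy, OpenCV 4.12 (cv2) and the standard library are available. Lean on these libraries where they do the work, as an engineer would, in place of code of your own. Each camera call takes 0.05 s, during which the arm holds its last target. There are 200 camera calls.

## Task

The empty parts tote must go on top of the full one in the steel tray, and not nest down into it onto the boss heads that it holds. Lift it by its centre handle, turn it half round so that it comes to stand on the full tote's ledges, and press it level and gently home until both end catches have snapped shut over its base. Do not drop or force it, leave the full tote flat in its tray, and disturb nothing else.

Things in the scene. Friction and masses are not known exactly. Their poses are not given: they have to be found in the camera images.
- tote_centre (a point): Centre of the EMPTY tote, 40 mm above its underside; x along its length, y across, z up. Grey moulded stack-nest parts tote, 0.34 to 0.5 kg, outer base 204 x 134 mm, walls leaning out 1 in 10 to a turned-out rim 232 x 162 mm at 80 mm height; walls and floor 3 mm. Nothing in it: about 55 mm free each side of the handle.
- tote_handle (a point): Middle of the flat top of the empty tote's carrying handle, 94 mm above the underside: a hollow ridge on the centre line along the tote's x, 124 mm long, its upright sides 26 mm apart over the top 30 mm, flaring to 48 mm at the floor.
- tote_base (a point): Middle of the empty tote's underside. The base is notched where hollow wall ribs, 44 mm wide, rise: on both long sides at x = +66 and -22 mm, on both ends at y = +18 mm. At y = -18 mm each end wall has a slot, 23 mm wide, 4 to 20 mm up; the full tote's catches snap into it. Its own two catches (y = +18 mm) are not used.
- tray_floor (a point): Centre of the floor of a fixed shallow steel tray on the bench, 236 x 166 mm inside, rim 10 mm high, floor 2 mm thick. The FULL tote stands in it, x axes the same way: the same moulding, 0.8 to 1.1 kg with its three boss heads (up to 50 mm tall). It is loose in the tray, off centre by up to 11 mm each way and 3 degrees, and its own place is not measured.
- tray_rim (a point): Same centre at the top of the tray's rim. Against the rim the full tote's wall, 206 x 136 mm at that height, stops: end or side, 15 mm from central. It has ledges 68 mm up. If the empty tote's x points the same way it sinks inside onto the boss heads; half a turn round, its underside stands on the ledges, central with 1.7 mm play. Bevels lead it in from 3 mm off.
- catch_a (a joint): Spring catch on the full tote's +x end, at its y = +18 mm: an upright leaf 18 mm wide with an inward hook, top 7 mm above the rim. 0 rad at rest or snapped shut, to about 0.1 rad pushed outward by the other tote's base in its last 10 mm. Weight alone does not pass it: 6 to 12 N of push on the handle, held level, up to the snap 1 mm above the ledges. Over 35 N between the totes breaks them.
- catch_b (a joint): The same catch on the full tote's -x end, also at its y = +18 mm. Both catches lie off the centre line: a tote let go before they snap sags on the other side.
- rod_stand: Bystander: aluminium barrel base, 60 mm diameter, 55 mm high, with an upright steel rod to 170 mm and a side screw; origin at its underside.
- multimeter: Bystander: black hand-held multimeter lying flat, 90 x 170 x 42 mm; origin at its underside.
- panel_meter: Bystander: small analogue meter, blue base 90 x 100 mm with an upright dial, 115 mm high; origin at its underside.

How it is judged:
By the outcome, as a careful person would: the job done as asked, in the order asked, and still so for the second after the job is handed in, with the robot touching nothing.
It also fails if it takes over 72 s, if anything falls off the work surface, if the arm or the gripper's body presses on something with over 40 N, if the wrist force passes 120 N, or if a joint passes its speed limit or range.

## Working session

There is one attempt and no reset: what is moved stays moved. The work goes in short steps, Python scripts to look and compute and a tool call to move; the robot and the scene stay as the last step left them, time stands still between calls to the robot, and variables do not carry over. Pictures are saved under pics/ and viewed, about 8 in all and at most 12, crops included, and the job is handed in when it is done.

Besides the shell and the picture viewer there is one more tool, called after ">>>" as a command line: name --argument value ..., lists and objects as JSON in quotes. arm_command: Moves the arm, as the interface text tells. Its arguments: {"type":"object","properties":{"steps":{"type":"array"},"grip":{"type":"number"},"squeeze":{"type":"number"}},"required":["steps"]}

```bash
mkdir -p pics; ls; python3 - <<'E'
from rig import env
import cv2,numpy as np
s=env.observe();print({k:np.round(v,3).tolist() for k,v in s.items()},env.nose_length)
for n in("scene","side"):
    im=env.get_image(n);cv2.imwrite(f"pics/{n}0.png",im)
    c=env.get_calibration(n);print(n,{k:np.round(v,4).tolist() for k,v in c.items()})
E
```

```text
pics
{'time_s': 0.0, 'q': [-86.534, 21.841, 74.385, 0.0, 83.858, -12.335], 'qvel': [-0.015, -0.05, 0.019, -0.05, 0.029, -0.026], 'joint_efforts': [0.001, -44.846, -23.128, -0.0, 0.005, 0.0], 'position': [0.15, -0.529, 0.253], 'tool_rot': [[0.272, -0.962, -0.0], [-0.962, -0.272, 0.001], [-0.001, -0.0, -1.0]], 'ft_force': [0.808, -0.421, 0.064], 'wrist_torque': [0.036, -0.001, -0.044], 'grip_width': 0.085} 0.022
scene {'fx': 506.2673, 'fy': 506.2673, 'cx': 325.3587, 'cy': 237.3978, 'view': [[0.6046, 0.7965, -0.003, -0.4293], [-0.4154, 0.3185, 0.852, 0.109], [0.6796, -0.5139, 0.5235, -1.6802], [0.0, 0.0, 0.0, 1.0]]}
side {'fx': 437.5414, 'fy': 437.5414, 'cx': 324.8277, 'cy': 244.0311, 'view': [[-0.7319, -0.6814, 0.0091, 0.4862], [0.4179, -0.4383, 0.7958, -0.2501], [-0.5382, 0.5862, 0.6055, -0.859], [0.0, 0.0, 0.0, 1.0]]}
```

View pics/scene0.png

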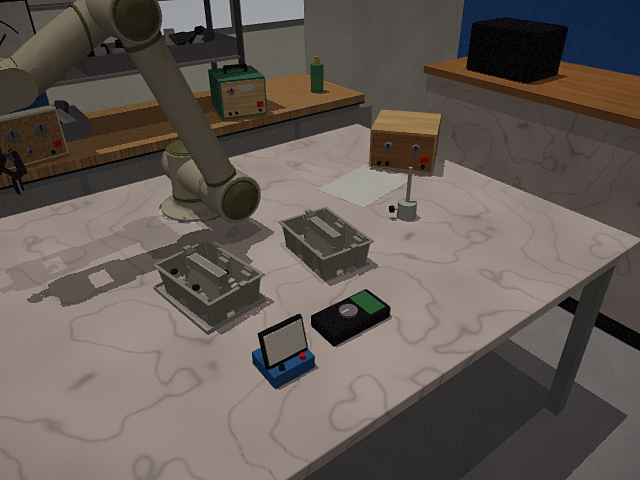

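View pics/side0.png

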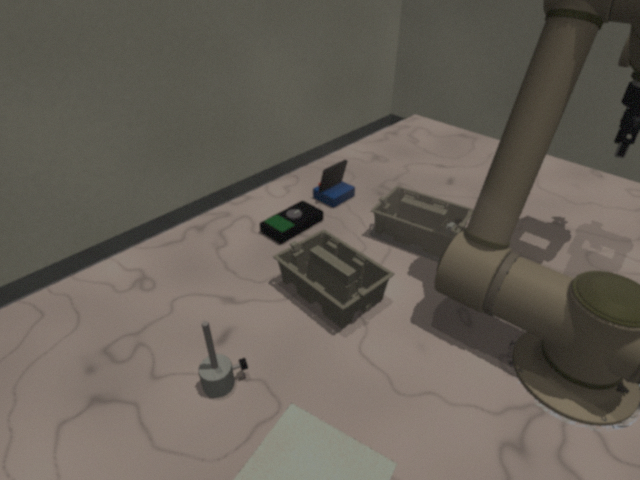

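Scene: the full tote is in its tray at about (210,285) and the empty tote at (327,243). Side: the empty tote is at (333,275) and the full one at (425,215), partly behind the arm. I'll triangulate roughly first, then use the wrist camera.

```bash
cat > h.py <<'E'
from rig import env
import numpy as np,cv2
def ray(c,p):
    V=np.array(c["view"]);R=V[:3,:3];o=-R.T@V[:3,3]
    d=R.T@np.array([(p[0]-c["cx"])/c["fx"],-(p[1]-c["cy"])/c["fy"],-1]);return o,d/np.linalg.norm(d)
def tri(obs):
    A=np.zeros((3,3));b=np.zeros(3);rs=[ray(*x) for x in obs]
    for o,d in rs:
        P=np.eye(3)-np.outer(d,d);A+=P;b+=P@o
    x=np.linalg.solve(A,b);return x,[np.linalg.norm((np.eye(3)-np.outer(d,d))@(x-o)) for o,d in rs]
def atz(c,p,z):
    o,d=ray(c,p);return o+d*(z-o[2])/d[2]
def proj(c,X):
    V=np.array(c["view"]);x=V[:3,:3]@np.asarray(X)+V[:3,3];return np.array([c["cx"]-c["fx"]*x[0]/x[2],c["cy"]+c["fy"]*x[1]/x[2]])
E
python3 - <<'E'
from h import *
S=env.get_calibration("scene");D=env.get_calibration("side");W=env.get_calibration("wrist")
for n,a,b in[("empty",(327,228),(333,262)),("full",(208,263),(425,205)),("rod top",(408,168),(206,323)),("meter",(283,375),(335,193)),("mm",(350,318),(292,220))]:
    print(n,tri([(S,a),(D,b)]))
s=env.observe();V=np.array(W["view"]);R=V[:3,:3];o=-R.T@V[:3,3]
print("wrist cam in tool",np.array(s["tool_rot"]).T@(o-s["position"]),(np.array(s["tool_rot"]).T@R.T).round(3),W["fx"],{k:W[k] for k in W if k!="view"})
for n in("scene","side"):
    pass
E
```

```text
empty (array([0.49991019, 0.15873081, 0.08746269]), [np.float64(0.005445251968057456), np.float64(0.005445251968057511)])
full (array([ 0.47172848, -0.17661197,  0.09738324]), [np.float64(0.003031918427529015), np.float64(0.0030319184275291013)])
rod top (array([0.47869079, 0.48956051, 0.16716754]), [np.float64(0.00158775038352195), np.float64(0.0015877503835217345)])
meter (array([ 0.79801842, -0.18333616, -0.00233519]), [np.float64(0.005554552329256158), np.float64(0.0055545523292561865)])
mm (array([0.76435848, 0.02998833, 0.01524606]), [np.float64(0.00021235708792422474), np.float64(0.00021235708792419395)])
wrist cam in tool [ 2.91918776e-05 -6.69902645e-02 -1.20613070e-01] [[ 1.    -0.    -0.001]
 [-0.    -0.964 -0.266]
 [-0.001  0.266 -0.964]] 350.0366415813873 {'fx': 350.0366415813873, 'fy': 350.0366415813873, 'cx': 318.2080516584864, 'cy': 241.67814175735305}
```

>>> arm_command --steps '[{"delta_pos":[32,35,5],"dr":[0,0,0]},{"delta_pos":[32,35,5],"dr":[0,0,0]},{"delta_pos":[32,35,5],"dr":[0,0,0]},{"delta_pos":[32,35,5],"dr":[0,0,0]},{"delta_pos":[32,35,5],"dr":[0,0,0]},{"delta_pos":[32,35,5],"dr":[0,0,0]},{"delta_pos":[32,35,5],"dr":[0,0,0]},{"delta_pos":[32,35,5],"dr":[0,0,0]},{"delta_pos":[32,35,5],"dr":[0,0,0]},{"delta_pos":[22,25,0],"dr":[0,0,0]},{"delta_pos":[0,0,0],"dr":[0,0,0]},{"delta_pos":[0,0,0],"dr":[0,0,0]}]'

```text
time_s: 1.3
position: [0.4598, -0.1888, 0.2979]
tool_rot: [[0.274, -0.962, -0.001], [-0.962, -0.274, 0.0], [-0.001, 0.001, -1.0]]
ft_force: [-0.2, -1.0, 0.4]
grip_width: 0.0853
```

```bash
cat >> h.py <<'E'
import json
def snap(tag):
    c=env.get_calibration("wrist");im=env.get_image("wrist");cv2.imwrite(f"pics/{tag}.png",im)
    json.dump({k:np.asarray(v).tolist() for k,v in c.items()},open(f"pics/{tag}.json","w"))
def cal(tag): return json.load(open(f"pics/{tag}.json"))
def st():
    s=env.observe();print(round(s["time_s"],2),np.round(np.array(s["position"])*1000,1),np.round(s["tool_rot"],3).tolist(),"F",np.round(s["ft_force"],1),"M",np.round(s["wrist_torque"],2),"w",round(s["grip_width"]*1000,1),"q",np.round(s["q"],0))
E
python3 -c "
from h import *
st();snap('w1')"
```

```text
1.3 [ 459.8 -188.8  297.9] [[0.274, -0.962, -0.001], [-0.962, -0.274, 0.0], [-0.001, 0.001, -1.0]] F [-0.2 -1.   0.4] M [0.02 0.04 0.02] w 85.3 q [-36.  15.  77.  -0.  88.  38.]
```

>>> arm_command --steps '[{"delta_pos":[-5,30,0],"dr":[0,0,0]},{"delta_pos":[-5,30,0],"dr":[0,0,0]},{"delta_pos":[-5,30,0],"dr":[0,0,0]},{"delta_pos":[0,0,0],"dr":[0,0,0]},{"delta_pos":[0,0,0],"dr":[0,0,0]}]'

```text
time_s: 1.85
position: [0.4445, -0.1, 0.2985]
tool_rot: [[0.272, -0.962, 0.0], [-0.962, -0.272, -0.001], [0.001, -0.0, -1.0]]
ft_force: [-0.1, 0.2, -0.1]
grip_width: 0.0854
```

```bash
python3 -c "
from h import *
st();snap('w2')"
```

```text
1.85 [ 444.5 -100.   298.5] [[0.272, -0.962, 0.0], [-0.962, -0.272, -0.001], [0.001, -0.0, -1.0]] F [-0.1  0.2 -0.1] M [-0.06  0.01  0.01] w 85.4 q [-28.  10.  83.  -0.  86.  47.]
```

>>> arm_command --steps '[{"delta_pos":[5,40,0],"dr":[0,0,0]},{"delta_pos":[5,40,0],"dr":[0,0,0]},{"delta_pos":[5,40,0],"dr":[0,0,0]},{"delta_pos":[5,40,0],"dr":[0,0,0]},{"delta_pos":[0,20,0],"dr":[0,0,0]},{"delta_pos":[0,20,0],"dr":[0,0,0]},{"delta_pos":[0,0,0],"dr":[0,0,0]},{"delta_pos":[0,0,0],"dr":[0,0,0]}]'

```text
time_s: 2.7
position: [0.4652, 0.0997, 0.2981]
tool_rot: [[0.272, -0.962, -0.0], [-0.962, -0.272, -0.0], [0.0, 0.0, -1.0]]
ft_force: [0.1, 0.2, 0.7]
grip_width: 0.0854
```

```bash
python3 -c "
from h import *
st();snap('w3')"
```

```text
2.7 [465.2  99.7 298.1] [[0.272, -0.962, -0.0], [-0.962, -0.272, -0.0], [0.0, 0.0, -1.0]] F [0.1 0.2 0.7] M [ 0.04 -0.   -0.  ] w 85.4 q [-2. 12. 80. -0. 87. 72.]
```

View pics/w1.png

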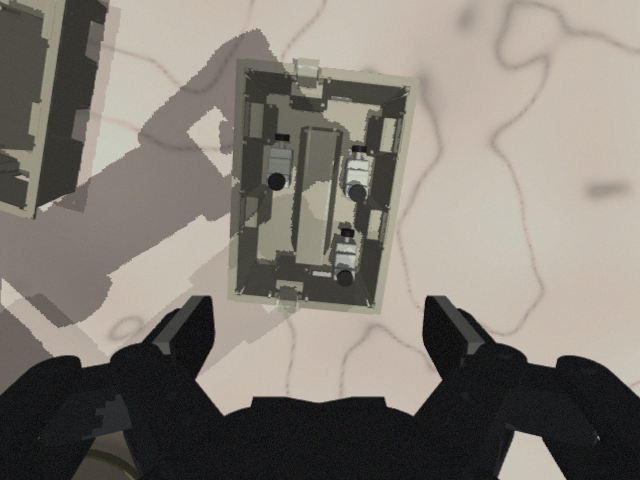

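View pics/w3.png

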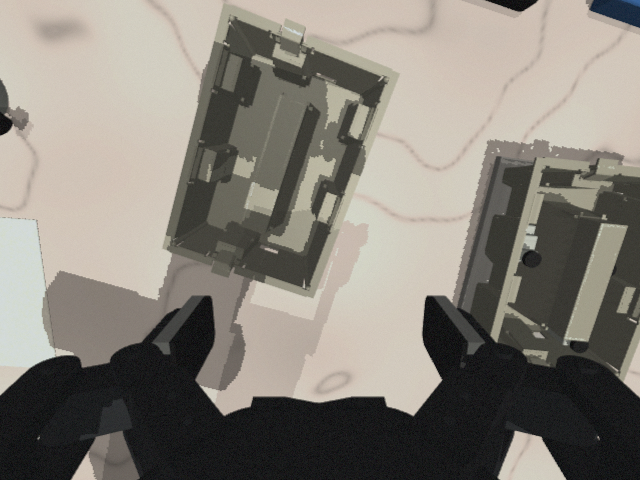

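w1: full tote rim corners at about (238,60), (415,80), (380,312), (230,298); its catches are left of the centre line and the ribs show +x pointing up the image. w3: empty tote corners at about (225,8), (397,73), (312,296), (165,245), also with +x up, so half a turn is needed. I'll take another view of the empty tote with the tool lined up to its handle.

>>> arm_command --steps '[{"delta_pos":[8,17,0],"dr":[0,0,-6]},{"delta_pos":[8,17,0],"dr":[0,0,-6]},{"delta_pos":[8,16,0],"dr":[0,0,-5.5]},{"delta_pos":[0,0,0],"dr":[0,0,0]},{"delta_pos":[0,0,0],"dr":[0,0,0]}]'

```text
time_s: 3.25
position: [0.4889, 0.1497, 0.2981]
tool_rot: [[-0.029, -1.0, -0.001], [-1.0, 0.029, -0.0], [0.0, 0.001, -1.0]]
ft_force: [-0.5, -0.6, -0.7]
grip_width: 0.0854
```

```bash
python3 - <<'E'
from h import *
st();snap('w4')
def comp(name,items,s=2.0,w=200,h=290):
    out=[]
    for tag,c in items:
        im=cv2.imread(f"pics/{tag}.png");x0,y0=int(c[0]),int(c[1]);x0=max(0,min(640-w,x0));y0=max(0,min(480-h,y0))
        cr=cv2.resize(im[y0:y0+h,x0:x0+w],None,fx=s,fy=s,interpolation=cv2.INTER_CUBIC);print(tag,x0,y0);out.append(np.clip(cr*1.0,0,255).astype(np.uint8))
    cv2.imwrite(f"pics/{name}.png",np.hstack(out))
for t in("w1","w2"): print(proj(cal(t),[.47,-.177,.08]))
for t in("w3","w4"): print(proj(cal(t),[.50,.16,.08]))
p=proj(cal("w2"),[.47,-.177,.08])
comp("fc",[("w1",(226,45)),("w2",p-[100,145])])
p=proj(cal("w4"),[.50,.16,.08])
comp("ec",[("w4",p-[130,145])],w=260)
E
```

```text
3.25 [488.9 149.7 298.1] [[-0.029, -1.0, -0.001], [-1.0, 0.029, -0.0], [0.0, 0.001, -1.0]] F [-0.5 -0.6 -0.7] M [-0.04 -0.03  0.03] w 85.4 q [ 4. 16. 75. -0. 89. 95.]
[309.21674301 202.49486689]
[400.29374655 212.12878472]
[266.52535019 163.90548394]
[306.90278643 204.95700546]
w1 226 45
w2 300 67
w4 176 59
```

View pics/fc.png

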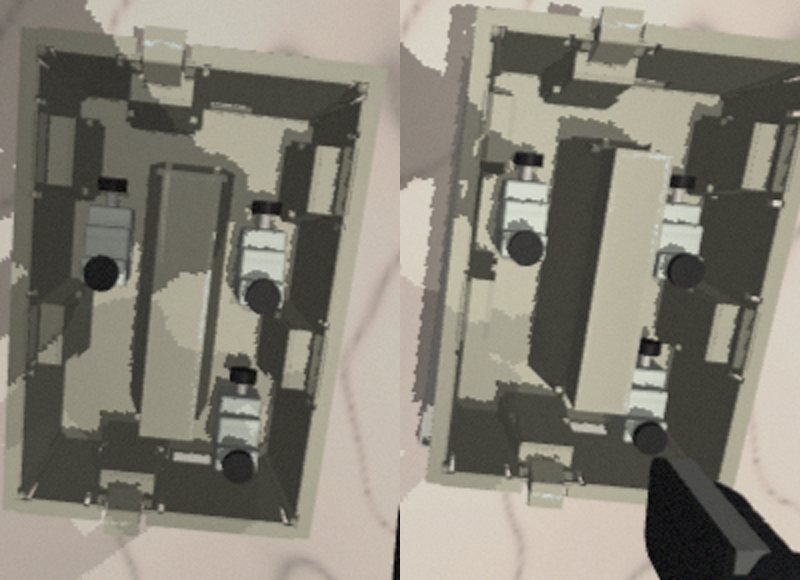

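View pics/ec.png

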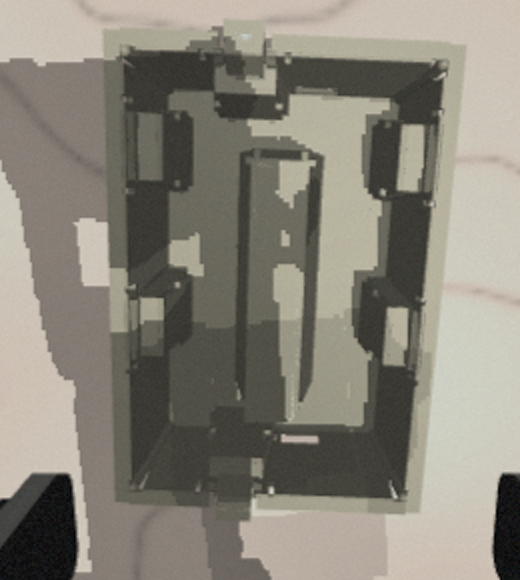

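fc: full tote corners in w1 crop at (22,27), (387,70), (307,538), (5,508), handle top (158,165)-(197,437). In the w2 half, corners (477,8), (427,481) and the handle top. ec: empty tote corners (104,28), (466,45), (419,515), (115,500), handle top (248,158)-(297,422).

```bash
cat > fit.py <<'E'
from h import *
from scipy.optimize import least_squares
P={'A':(.116,.081,.08),'B':(.116,-.081,.08),'C':(-.116,-.081,.08),'D':(-.116,.081,.08),
 'a':(.062,.013,.094),'b':(.062,-.013,.094),'c':(-.062,-.013,.094),'d':(-.062,.013,.094)}
def T(p,k):
    c,s=np.cos(p[3]),np.sin(p[3]);q=np.array(P[k]);return np.array([p[0]+c*q[0]-s*q[1],p[1]+s*q[0]+c*q[1],p[2]+q[2]])
def fit(obs,x0):
    f=lambda p:np.concatenate([proj(c,T(p,k))-uv for c,k,uv in obs])
    r=least_squares(f,list(x0)+[0,0],loss="soft_l1");print(np.round(r.x[:3]*1000,1),"yaw",np.degrees(r.x[3]).round(2));print([(k,e.round(1).tolist()) for (c,k,u),e in zip(obs,f(r.x).reshape(-1,2))]);return r.x
if __name__=="__main__":
    c1,c2,c3,c4=[cal(f"w{i}") for i in(1,2,3,4)]
    F=[(c1,k,np.array([226+u/2,45+v/2])) for k,(u,v) in dict(A=(22,27),B=(387,70),C=(307,538),D=(5,508),a=(158,165),b=(219,175),c=(197,437),d=(139,433)).items()]
    F2=[(c2,k,np.array([300+(u-400)/2,67+v/2])) for k,(u,v) in dict(A=(477,8),D=(427,481),a=(615,150),b=(671,155),c=(631,415),d=(574,408)).items()]
    E=[(c4,k,np.array([176+u/2,59+v/2])) for k,(u,v) in dict(A=(104,28),B=(466,45),C=(419,515),D=(115,500),a=(248,158),b=(311,157),c=(297,422),d=(243,418)).items()]
    E3=[(c3,k,np.array(u)) for k,u in dict(A=(225,8),B=(397,73),C=(312,296),D=(165,245)).items()]
    print("full");fit(F+F2,(.47,-.177));fit(F,(.47,-.177));fit(F2,(.47,-.177))
    print("empty");fit(E+E3,(.5,.16));fit(E,(.5,.16))
    print(tri([(c1,F[4][2]),(c2,F2[2][2])])[0],tri([(c1,F[7][2]),(c2,F2[5][2])])[0],tri([(c4,E[0][2]),(c3,E3[0][2])])[0],tri([(c4,E[2][2]),(c3,E3[2][2])])[0])
E
python3 fit.py
```

```text
full
[ 475.3 -181.9   -1.6] yaw 10.08
[('A', [0.2, -0.0]), ('B', [-0.7, -1.2]), ('C', [0.7, -0.3]), ('D', [-0.1, 0.6]), ('a', [2.9, 2.5]), ('b', [1.5, 0.6]), ('c', [-2.1, 0.8]), ('d', [0.5, 0.3]), ('A', [-0.3, -0.2]), ('D', [-0.3, 0.4]), ('a', [-0.1, -0.7]), ('b', [0.5, -0.2]), ('c', [-3.0, -1.3]), ('d', [-0.4, -0.2])]
[ 475.5 -181.5   -2. ] yaw 10.04
[('A', [-0.0, -0.3]), ('B', [-1.1, -1.4]), ('C', [0.2, -0.6]), ('D', [-0.5, 0.1]), ('a', [2.5, 2.2]), ('b', [1.1, 0.4]), ('c', [-2.5, 0.4]), ('d', [0.2, -0.1])]
[ 475.1 -182.4   -1.6] yaw 10.17
[('A', [-0.1, 0.3]), ('D', [0.2, 0.7]), ('a', [0.2, -0.3]), ('b', [0.8, 0.1]), ('c', [-2.6, -1.0]), ('d', [0.0, 0.1])]
empty
[499.3 153.7  -5.2] yaw -3.97
[('A', [0.3, 0.1]), ('B', [-1.3, -0.3]), ('C', [-1.2, -2.5]), ('D', [0.7, -0.5]), ('a', [1.5, 0.6]), ('b', [-1.3, 2.3]), ('c', [-0.5, -1.0]), ('d', [0.5, -0.0]), ('A', [-0.1, -4.4]), ('B', [1.7, 0.3]), ('C', [0.6, 1.1]), ('D', [-1.5, 2.8])]
[499.4 153.4  -2.4] yaw -4.08
[('A', [0.1, -0.9]), ('B', [0.0, -0.8]), ('C', [-0.7, -1.2]), ('D', [0.1, 0.4]), ('a', [1.8, 0.4]), ('b', [-0.8, 2.2]), ('c', [-0.3, -0.2]), ('d', [0.4, 0.8])]
[ 0.53391178 -0.15593244  0.10289538] [ 0.41316116 -0.17934367  0.09597508] [0.62493448 0.23342106 0.04829146] [0.39299942 0.08575623 0.10802243]
```

Both fits hold to about 1–2 px: empty at (499.4,153.5), yaw −4.0°; full at (475.3,−181.9), yaw 10.1°. Heights come out 2–4 mm low, within the camera bias. Now I'll go down to the handle.

>>> arm_command --steps '[{"delta_pos":[5.5,2,-15],"dr":[0,0,-1.2]},{"delta_pos":[5,2,-25],"dr":[0,0,-1.2]},{"delta_pos":[0,0,-25],"dr":[0,0,0]},{"delta_pos":[0,0,-25],"dr":[0,0,0]},{"delta_pos":[0,0,-25],"dr":[0,0,0]},{"delta_pos":[0,0,-20],"dr":[0,0,0]},{"delta_pos":[0,0,-20],"dr":[0,0,0]},{"delta_pos":[0,0,-16],"dr":[0,0,0]},{"delta_pos":[0,0,-14],"dr":[0,0,0]},{"delta_pos":[0,0,-12],"dr":[0,0,0]},{"delta_pos":[0,0,-8],"dr":[0,0,0]},{"delta_pos":[0,0,-6],"dr":[0,0,0]},{"delta_pos":[0,0,0],"dr":[0,0,0]},{"delta_pos":[0,0,0],"dr":[0,0,0]}]'

```text
time_s: 4.7
position: [0.4995, 0.1547, 0.0877]
tool_rot: [[-0.071, -0.997, 0.001], [-0.997, 0.071, 0.0], [-0.0, -0.001, -1.0]]
ft_force: [-0.1, 0.4, 0.3]
grip_width: 0.0856
```

>>> arm_command --steps '[{"delta_pos":[0,0,0],"dr":[0,0,0]},{"delta_pos":[0,0,0],"dr":[0,0,0]},{"delta_pos":[0,0,0],"dr":[0,0,0]},{"delta_pos":[0,0,0],"dr":[0,0,0]},{"delta_pos":[0,0,0],"dr":[0,0,0]},{"delta_pos":[0,0,0],"dr":[0,0,0]},{"delta_pos":[0,0,0],"dr":[0,0,0]},{"delta_pos":[0,0,0],"dr":[0,0,0]},{"delta_pos":[0,0,0],"dr":[0,0,0]},{"delta_pos":[0,0,0],"dr":[0,0,0]}]' --grip 0.2 --squeeze 40

```text
time_s: 5.7
position: [0.4994, 0.1548, 0.0876]
tool_rot: [[-0.071, -0.997, 0.0], [-0.997, 0.071, -0.0], [0.0, -0.0, -1.0]]
ft_force: [-1.1, -1.1, 5.9]
grip_width: 0.0252
```

```bash
python3 -c "
from h import *
st();snap('w5')"
```

```text
5.7 [499.4 154.8  87.6] [[-0.071, -0.997, 0.0], [-0.997, 0.071, -0.0], [0.0, -0.0, -1.0]] F [-1.1 -1.1  5.9] M [-0.23  0.2  -0.03] w 25.2 q [ 4. 30. 92. -0. 58. 98.]
```

>>> arm_command --steps '[{"delta_pos":[0,0,0],"dr":[0,0,0]},{"delta_pos":[0,0,0],"dr":[0,0,0]},{"delta_pos":[0,0,2],"dr":[0,0,0]},{"delta_pos":[0,0,4],"dr":[0,0,0]},{"delta_pos":[0,0,7],"dr":[0,0,0]},{"delta_pos":[0,0,12],"dr":[0,0,0]},{"delta_pos":[0,0,15],"dr":[0,0,0]},{"delta_pos":[0,0,20],"dr":[0,0,0]},{"delta_pos":[0,0,20],"dr":[0,0,0]},{"delta_pos":[0,0,20],"dr":[0,0,0]},{"delta_pos":[0,0,20],"dr":[0,0,0]},{"delta_pos":[0,0,20],"dr":[0,0,0]},{"delta_pos":[0,0,15],"dr":[0,0,0]},{"delta_pos":[0,0,5],"dr":[0,0,0]},{"delta_pos":[0,0,0],"dr":[0,0,0]},{"delta_pos":[0,0,0],"dr":[0,0,0]}]' --grip 0 --squeeze 70

```text
time_s: 7.35
position: [0.4989, 0.1548, 0.2465]
tool_rot: [[-0.071, -0.997, -0.002], [-0.997, 0.071, -0.0], [0.0, 0.002, -1.0]]
ft_force: [0.1, 0.1, -4.3]
grip_width: 0.0251
```

```bash
python3 - <<'E'
from h import *
st();snap('w6')
a=cv2.imread("pics/w6.png");side=env.get_image("side")
x,y=proj(env.get_calibration("side"),[.5,.155,.2]).astype(int);print(x,y)
cv2.imwrite("pics/w6s.png",side)
y0=max(0,min(330,y-75));x0=max(0,min(440,x-100))
b=cv2.resize(side[y0:y0+150,x0:x0+200],(800,600))[:,:]
cv2.imwrite("pics/m6.png",np.hstack([cv2.resize(a[0:480,130:530],(400,480)),cv2.resize(side[max(0,y-120):max(0,y-120)+240,x-100:x+100],(400,480))]))
E
```

```text
7.35 [498.9 154.8 246.5] [[-0.071, -0.997, -0.002], [-0.997, 0.071, -0.0], [0.0, 0.002, -1.0]] F [ 0.1  0.1 -4.3] M [-0.03  0.   -0.1 ] w 25.1 q [ 4. 19. 79.  0. 81. 98.]
332 220
```

View pics/m6.png

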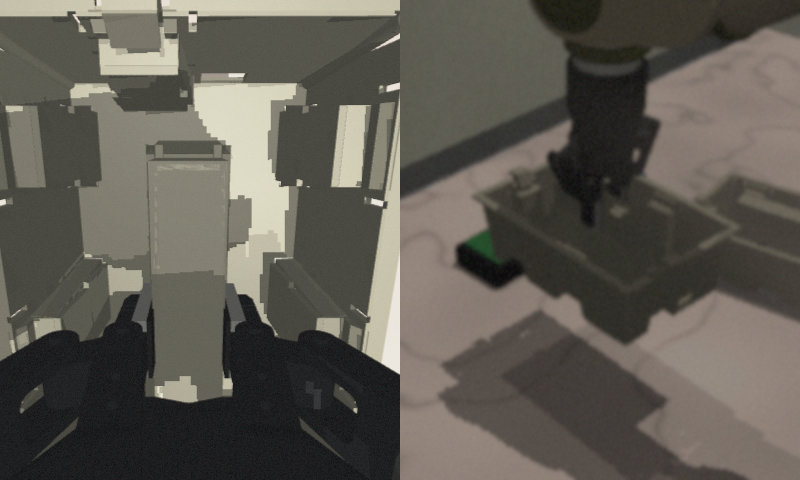

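m6: the tote is held level, about 4.3 N heavier. The front edge of its handle top runs from (278,160) to (359,160) in the full wrist picture. I'll work out where it sits in the tool frame.

```bash
python3 - <<'E'
from h import *
c=cal("w6");s=env.observe();R=np.array(s["tool_rot"]);p=np.array(s["position"])
for zt in(-.0064,-.005,-.009):
  A=[]
  for uv in((278,160),(359,160)):
    o,d=ray(c,uv);o=R.T@(o-p);d=R.T@d;A.append(o+d*(zt-o[2])/d[2])
  print(zt,np.round(np.array(A)*1000,1),np.round((A[0]+A[1])/2*1000,1))
# predicted by empty fit: tote centre in tool at grasp
Rg=np.array([[-.071,-.997],[-.997,.071]]);print(Rg.T@(np.array([499.4,153.5])-[499.4,154.8]))
E
```

```text
-0.0064 [[-12.7 -62.4  -6.4]
 [ 13.1 -62.4  -6.4]] [  0.2 -62.4  -6.4]
-0.005 [[-12.8 -62.3  -5. ]
 [ 13.3 -62.4  -5. ]] [  0.2 -62.4  -5. ]
-0.009 [[-12.4 -62.5  -9. ]
 [ 12.8 -62.5  -9. ]] [  0.2 -62.5  -9. ]
[ 1.2961 -0.0923]
```

The tote centre sits on the TCP within 0.5 mm and is aligned. The transfer is −24, −337 mm with a +194.2° turn, which keeps joint 6 in range.

>>> arm_command --steps '[{"delta_pos":[0,-5,0],"dr":[0,0,3]},{"delta_pos":[0,-10,0],"dr":[0,0,6]},{"delta_pos":[-1,-15,0],"dr":[0,0,8.2]},{"delta_pos":[-1,-15,0],"dr":[0,0,8.2]},{"delta_pos":[-1,-15,0],"dr":[0,0,8.2]},{"delta_pos":[-1,-15,0],"dr":[0,0,8.2]},{"delta_pos":[-1,-15,0],"dr":[0,0,8.2]},{"delta_pos":[-1,-15,0],"dr":[0,0,8.2]},{"delta_pos":[-1,-15,0],"dr":[0,0,8.2]},{"delta_pos":[-1,-15,0],"dr":[0,0,8.2]},{"delta_pos":[-1,-15,0],"dr":[0,0,8.2]},{"delta_pos":[-1,-15,0],"dr":[0,0,8.2]},{"delta_pos":[-1,-15,0],"dr":[0,0,8.2]},{"delta_pos":[-1,-15,0],"dr":[0,0,8.2]}]'

```text
time_s: 8.85
position: [0.487, -0.0408, 0.2467]
tool_rot: [[0.972, 0.236, -0.001], [0.236, -0.972, 0.0], [-0.001, -0.001, -1.0]]
ft_force: [0.2, -0.1, -4.8]
grip_width: 0.0249
```

>>> arm_command --steps '[{"delta_pos":[-1,-14,0],"dr":[0,0,8.2]},{"delta_pos":[-1,-14,0],"dr":[0,0,8.2]},{"delta_pos":[-1,-14,0],"dr":[0,0,8.2]},{"delta_pos":[-1,-14,0],"dr":[0,0,8.2]},{"delta_pos":[-1,-14,0],"dr":[0,0,8.2]},{"delta_pos":[-1,-14,0],"dr":[0,0,8.2]},{"delta_pos":[-1,-14,0],"dr":[0,0,8.2]},{"delta_pos":[-1,-14,0],"dr":[0,0,8.2]},{"delta_pos":[-1,-14,0],"dr":[0,0,8.2]},{"delta_pos":[-1,-10,0],"dr":[0,0,8.2]},{"delta_pos":[-1,-5,0],"dr":[0,0,3.3]},{"delta_pos":[-1,-1,0],"dr":[0,0,1.5]},{"delta_pos":[0,0,0],"dr":[0,0,0]},{"delta_pos":[0,0,0],"dr":[0,0,0]},{"delta_pos":[0,0,0],"dr":[0,0,0]}]'

```text
time_s: 10.35
position: [0.4753, -0.1818, 0.2473]
tool_rot: [[-0.175, 0.985, -0.0], [0.985, 0.175, 0.0], [0.0, -0.0, -1.0]]
ft_force: [-0.2, -0.7, -4.4]
grip_width: 0.0248
```

```bash
python3 - <<'E'
from h import *
st();s=env.observe();R=np.array(s["tool_rot"]);print("yaw",np.degrees(np.arctan2(R[1,0],R[0,0])))
snap('w7')
n=env.get_image("scene");cv2.imwrite("pics/s7.png",n)
# handle front edge in tool, as w6?
a=cv2.imread("pics/w6.png");b=cv2.imread("pics/w7.png")
w=b[0:480,130:530];sc=cv2.resize(n[180:340,145:275],None,fx=3,fy=3)
cv2.imwrite("pics/m7.png",np.hstack([w,sc]))
E
```

```text
10.35 [ 475.3 -181.8  247.3] [[-0.175, 0.985, -0.0], [0.985, 0.175, 0.0], [0.0, -0.0, -1.0]] F [-0.2 -0.7 -4.4] M [ 0.06 -0.01 -0.01] w 24.8 q [ -34.   18.   81.    0.   81. -134.]
yaw 100.07773553561812
```

View pics/m7.png

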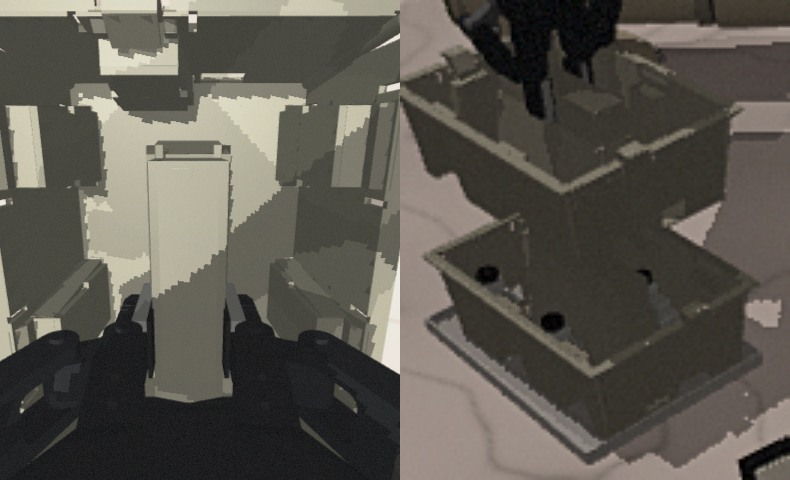

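m7: grasp unchanged (handle edge at the same pixels). Scene crop: held tote rim corners at (562,190) and (741,105), full tote rim corners at (594,375) and (760,285). I'll check their relative alignment.

```bash
python3 - <<'E'
from h import *
from fit import T
S=env.get_calibration("scene")
f=lambda u,v:(145+u/3,180+v/3)
for up,lo in(((562,190),(594,375)),((741,105),(760,285)),((400,75),(426,256))):
    print("meas",(np.array(f(*lo))-f(*up)).round(1),"upper",np.array(f(*up)).round(1),(atz(S,f(*up),.2397)*1000).round(1),"lower",(atz(S,f(*lo),.082)*1000).round(1))
p=(.4753,-.1819,0.002,np.radians(10.1))
for k in"ABCD":print(k,(T(p,k)*1000).round(1),proj(S,T(p,k)).round(1))
E
```

```text
meas [10.7 61.7] upper [332.3 243.3] [765.1 -23.2 239.7] lower [781.2  -5.4  82. ]
meas [ 6.3 60. ] upper [392. 215.] [752.7 154.1 239.7] lower [774.  168.6  82. ]
meas [ 8.7 60.3] upper [278.3 205. ] [559.1 -20.3 239.7] lower [580.3 -18.5  82. ]
A [575.3 -81.8  82. ] [263.6 273.6]
B [ 603.7 -241.3   82. ] [207.5 305.7]
C [ 375.3 -282.    82. ] [150.5 264.8]
D [ 346.9 -122.5   82. ] [205.3 239. ]
```

The crop starts at u=400 in the composite; correcting for that.

```bash
python3 - <<'E'
from h import *
from fit import T
S=env.get_calibration("scene")
f=lambda u,v:(145+(u-400+1)/3-.5,180+(v+1)/3-.5)
for n,up,lo in(("B",(562,190),(594,375)),("A",(741,105),(760,285)),("C",(395,75),(426,256))):
    print(n,"upper",(atz(S,f(*up),.2397)*1000).round(1),"lower",(atz(S,f(*lo),.082)*1000).round(1))
p=(.4753,-.1819,0.002,np.radians(10.1))
for k in"ABC":print(k,(T(p,k)*1000).round(1),proj(S,T(p,k)).round(1))
E
```

```text
B upper [ 600.2 -237.3  239.7] lower [ 603.7 -236.5   82. ]
A upper [571.6 -80.5 239.7] lower [581.3 -82.   82. ]
C upper [ 368.5 -267.1  239.7] lower [ 381.5 -276.9   82. ]
A [575.3 -81.8  82. ] [263.6 273.6]
B [ 603.7 -241.3   82. ] [207.5 305.7]
C [ 375.3 -282.    82. ] [150.5 264.8]
```

>>> arm_command --steps '[{"delta_pos":[0,0,-8],"dr":[0,0,0]},{"delta_pos":[0,0,-15],"dr":[0,0,0]},{"delta_pos":[0,0,-15],"dr":[0,0,0]},{"delta_pos":[0,0,-12],"dr":[0,0,0]},{"delta_pos":[0,0,-8],"dr":[0,0,0]},{"delta_pos":[0,0,-4],"dr":[0,0,0]},{"delta_pos":[0,0,0],"dr":[0,0,0]},{"delta_pos":[0,0,0],"dr":[0,0,0]}]'

```text
time_s: 11.25
position: [0.4755, -0.1823, 0.1857]
tool_rot: [[-0.175, 0.985, 0.001], [0.985, 0.175, -0.001], [-0.001, 0.001, -1.0]]
ft_force: [-0.3, 0.4, -4.3]
grip_width: 0.0248
```

```bash
python3 - <<'E'
from h import *
st()
n=env.get_image("scene");d=env.get_image("side")
cv2.imwrite("pics/s8.png",n);cv2.imwrite("pics/d8.png",d)
a=cv2.resize(n[205:335,140:280],None,fx=4,fy=4,interpolation=cv2.INTER_CUBIC)
a=cv2.convertScaleAbs(a,alpha=1.4,beta=10)
cv2.imwrite("pics/m8.png",a)
x,y=proj(env.get_calibration("side"),[.475,-.18,.1]);print(x,y)
E
```

```text
11.25 [ 475.5 -182.3  185.7] [[-0.175, 0.985, 0.001], [0.985, 0.175, -0.001], [-0.001, 0.001, -1.0]] F [-0.3  0.4 -4.3] M [ 0.04 -0.03 -0.01] w 24.8 q [ -34.   21.   87.   -0.   71. -134.]
423.7245958886157 203.713753961033
```

View pics/m8.png

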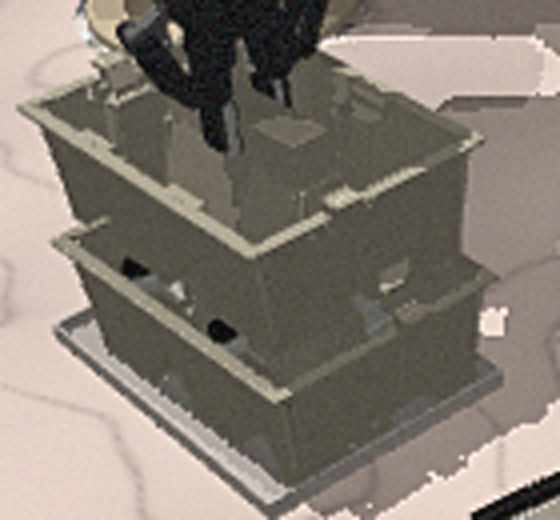

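m8: upper rim corners (20,107), (250,257), (484,137); lower rim corners (55,240), (282,400), (496,275).

```bash
python3 - <<'E'
from h import *
from scipy.optimize import least_squares
from fit import T
S=env.get_calibration("scene")
f=lambda u,v:np.array((140+(u+.5)/4-.5,205+(v+.5)/4-.5))
U=dict(C=f(20,107),B=f(250,257),A=f(484,137));L=dict(C=f(55,240),B=f(282,400),A=f(496,275))
def g(M,z):
    h=lambda p:np.concatenate([proj(S,T((p[0],p[1],z,p[2]),k))-M[k] for k in M])
    r=least_squares(h,(.475,-.18,.17));return r.x,h(r.x)
for M,z in((U,.0981),(L,.002)):
    x,e=g(M,z);print((x[:2]*1000).round(1),np.degrees(x[2]).round(2),e.round(1))
E
```

```text
[ 474.8 -180. ] 9.85 [-0.8 -0.9  0.   0.3  0.7  0.2]
[ 475.6 -177.4] 10.11 [-1.  -0.5 -0.6  0.3  1.7 -0.4]
```

The scene camera puts the full tote about 2.6 mm further toward +y relative to the held one. The grasp offset hinted at +1.3 mm the same way, so I'll shift +1.5 mm in y and descend to just above catch contact.

>>> arm_command --steps '[{"delta_pos":[0,1.5,-2],"dr":[0,0,0]},{"delta_pos":[0,0,-4],"dr":[0,0,0]},{"delta_pos":[0,0,-4],"dr":[0,0,0]},{"delta_pos":[0,0,-3],"dr":[0,0,0]},{"delta_pos":[0,0,-2],"dr":[0,0,0]},{"delta_pos":[0,0,0],"dr":[0,0,0]},{"delta_pos":[0,0,0],"dr":[0,0,0]}]'

```text
time_s: 12.05
position: [0.4753, -0.1808, 0.1703]
tool_rot: [[-0.175, 0.985, 0.0], [0.985, 0.175, -0.0], [-0.0, 0.0, -1.0]]
ft_force: [-0.9, 0.1, -4.3]
grip_width: 0.0248
```

```bash
python3 -c "
from h import *
st()"
```

```text
12.05 [ 475.3 -180.8  170.3] [[-0.175, 0.985, 0.0], [0.985, 0.175, -0.0], [-0.0, 0.0, -1.0]] F [-0.9  0.1 -4.3] M [ 0.04 -0.02  0.02] w 24.8 q [ -34.   22.   89.    0.   69. -134.]
```

>>> arm_command --steps '[{"delta_pos":[0,0,-1.5],"dr":[0,0,0]},{"delta_pos":[0,0,-1.5],"dr":[0,0,0]},{"delta_pos":[0,0,0],"dr":[0,0,0]},{"delta_pos":[0,0,0],"dr":[0,0,0]}]'

```text
time_s: 12.45
position: [0.4755, -0.1807, 0.1674]
tool_rot: [[-0.175, 0.985, 0.001], [0.985, 0.175, -0.0], [-0.0, 0.001, -1.0]]
ft_force: [1.3, -0.3, -4.6]
grip_width: 0.0248
```

```bash
python3 -c "
from h import *
st()"
```

```text
12.45 [ 475.5 -180.7  167.4] [[-0.175, 0.985, 0.001], [0.985, 0.175, -0.0], [-0.0, 0.001, -1.0]] F [ 1.3 -0.3 -4.6] M [ 0.   -0.31  0.02] w 24.8 q [ -34.   22.   89.    0.   69. -134.]
```

>>> arm_command --steps '[{"delta_pos":[0,0,-1],"dr":[0,0,0]},{"delta_pos":[0,0,-1],"dr":[0,0,0]},{"delta_pos":[0,0,0],"dr":[0,0,0]},{"delta_pos":[0,0,0],"dr":[0,0,0]}]'

```text
time_s: 12.85
position: [0.4754, -0.1808, 0.1654]
tool_rot: [[-0.175, 0.984, 0.0], [0.984, 0.175, -0.0], [-0.0, 0.0, -1.0]]
ft_force: [0.8, -0.1, -3.4]
grip_width: 0.0251
```

```bash
python3 -c "
from h import *
st()"
```

```text
12.85 [ 475.4 -180.8  165.4] [[-0.175, 0.984, 0.0], [0.984, 0.175, -0.0], [-0.0, 0.0, -1.0]] F [ 0.8 -0.1 -3.4] M [ 0.04 -0.32 -0.  ] w 25.1 q [ -34.   23.   89.    0.   68. -134.]
```

>>> arm_command --steps '[{"delta_pos":[0,0,-1],"dr":[0,0,0]},{"delta_pos":[0,0,-1],"dr":[0,0,0]},{"delta_pos":[0,0,0],"dr":[0,0,0]},{"delta_pos":[0,0,0],"dr":[0,0,0]}]'

```text
time_s: 13.25
position: [0.4753, -0.1808, 0.1634]
tool_rot: [[-0.175, 0.984, 0.0], [0.984, 0.175, -0.0], [-0.0, 0.0, -1.0]]
ft_force: [1.6, -0.3, 0.7]
grip_width: 0.025
```

```bash
python3 -c "
from h import *
st()"
```

```text
13.25 [ 475.3 -180.8  163.4] [[-0.175, 0.984, 0.0], [0.984, 0.175, -0.0], [-0.0, 0.0, -1.0]] F [ 1.6 -0.3  0.7] M [ 0.08 -0.22 -0.05] w 25.0 q [ -34.   23.   89.   -0.   68. -134.]
```

>>> arm_command --steps '[{"delta_pos":[0,0,-1],"dr":[0,0,0]},{"delta_pos":[0,0,-1],"dr":[0,0,0]},{"delta_pos":[0,0,0],"dr":[0,0,0]},{"delta_pos":[0,0,0],"dr":[0,0,0]}]'

```text
time_s: 13.65
position: [0.4754, -0.1808, 0.1615]
tool_rot: [[-0.175, 0.984, 0.0], [0.984, 0.175, -0.0], [-0.0, 0.0, -1.0]]
ft_force: [1.5, -0.3, 3.0]
grip_width: 0.0245
```

```bash
python3 -c "
from h import *
st()"
```

```text
13.65 [ 475.4 -180.8  161.5] [[-0.175, 0.984, 0.0], [0.984, 0.175, -0.0], [-0.0, 0.0, -1.0]] F [ 1.5 -0.3  3. ] M [ 0.09 -0.23 -0.06] w 24.5 q [ -34.   23.   89.   -0.   68. -134.]
```

>>> arm_command --steps '[{"delta_pos":[0,0,-1],"dr":[0,0,0]},{"delta_pos":[0,0,-0.5],"dr":[0,0,0]},{"delta_pos":[0,0,0],"dr":[0,0,0]},{"delta_pos":[0,0,0],"dr":[0,0,0]}]'

```text
time_s: 14.05
position: [0.4749, -0.1805, 0.1591]
tool_rot: [[-0.176, 0.984, -0.002], [0.984, 0.176, 0.001], [0.001, -0.001, -1.0]]
ft_force: [1.8, -0.3, -6.3]
grip_width: 0.025
```

```bash
python3 -c "
from h import *
st()"
```

```text
14.05 [ 474.9 -180.5  159.1] [[-0.176, 0.984, -0.002], [0.984, 0.176, 0.001], [0.001, -0.001, -1.0]] F [ 1.8 -0.3 -6.3] M [-0.17 -0.18  0.04] w 25.0 q [ -34.   23.   90.   -0.   68. -134.]
```

>>> arm_command --steps '[{"delta_pos":[0,0,-0.6],"dr":[0,0,0]},{"delta_pos":[0,0,-0.4],"dr":[0,0,0]},{"delta_pos":[0,0,0],"dr":[0,0,0]},{"delta_pos":[0,0,0],"dr":[0,0,0]}]'

```text
time_s: 14.45
position: [0.475, -0.1806, 0.1586]
tool_rot: [[-0.175, 0.984, -0.001], [0.984, 0.175, 0.0], [0.001, -0.001, -1.0]]
ft_force: [-0.5, -0.5, -5.1]
grip_width: 0.0247
```

```bash
python3 -c "
from h import *
st()"
```

```text
14.45 [ 475.  -180.6  158.6] [[-0.175, 0.984, -0.001], [0.984, 0.175, 0.0], [0.001, -0.001, -1.0]] F [-0.5 -0.5 -5.1] M [ 0.04 -0.03  0.  ] w 24.7 q [ -34.   23.   90.   -0.   67. -134.]
```

The force fell away at z≈159 mm and the lateral load vanished, so it snapped. I'll press on gently to seat it and confirm both ends.

>>> arm_command --steps '[{"delta_pos":[0,0,-0.5],"dr":[0,0,0]},{"delta_pos":[0,0,-0.3],"dr":[0,0,0]},{"delta_pos":[0,0,0],"dr":[0,0,0]},{"delta_pos":[0,0,0],"dr":[0,0,0]}]'

```text
time_s: 14.85
position: [0.4752, -0.1807, 0.158]
tool_rot: [[-0.175, 0.984, -0.0], [0.984, 0.175, 0.0], [0.0, -0.0, -1.0]]
ft_force: [0.5, 0.7, -4.3]
grip_width: 0.0251
```

```bash
python3 - <<'E'
from h import *
st()
n=env.get_image("scene");d=env.get_image("side")
a=cv2.resize(n[205:335,140:280],None,fx=3,fy=3,interpolation=cv2.INTER_CUBIC)
b=cv2.resize(d[145:275,355:487],None,fx=3,fy=3,interpolation=cv2.INTER_CUBIC)
cv2.imwrite("pics/m9.png",np.hstack([cv2.convertScaleAbs(a,alpha=1.4,beta=10),cv2.convertScaleAbs(b,alpha=1.8,beta=10)])[:,:800])
E
```

```text
14.85 [ 475.2 -180.7  158. ] [[-0.175, 0.984, -0.0], [0.984, 0.175, 0.0], [0.0, -0.0, -1.0]] F [ 0.5  0.7 -4.3] M [ 0.02  0.05 -0.01] w 25.1 q [ -34.   23.   90.   -0.   67. -134.]
```

View pics/m9.png

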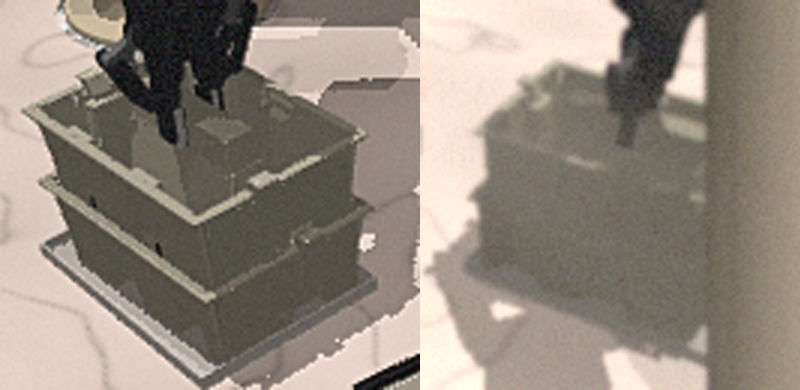

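m9: the upper tote stands level in the lower one. Its rim corners are at about (200,222) and (360,132) in the left panel, just above the full tote's rim. The near-end catch at (305,237) is upright. It isn't resting on the ledges yet, so I'll press until contact.

>>> arm_command --steps '[{"delta_pos":[0,0,-0.5],"dr":[0,0,0]},{"delta_pos":[0,0,-0.3],"dr":[0,0,0]},{"delta_pos":[0,0,0],"dr":[0,0,0]},{"delta_pos":[0,0,0],"dr":[0,0,0]}]'

```text
time_s: 15.35
position: [0.4753, -0.1808, 0.1577]
tool_rot: [[-0.175, 0.985, 0.001], [0.985, 0.175, -0.0], [-0.001, 0.001, -1.0]]
ft_force: [-3.3, 1.6, 4.7]
grip_width: 0.0249
```

```bash
python3 -c "
from h import *
st()"
```

```text
15.35 [ 475.3 -180.8  157.7] [[-0.175, 0.985, 0.001], [0.985, 0.175, -0.0], [-0.001, 0.001, -1.0]] F [-3.3  1.6  4.7] M [ 0.35  0.45 -0.05] w 24.9 q [ -34.   23.   90.   -0.   67. -134.]
```

>>> arm_command --steps '[{"delta_pos":[0,0,-0.4],"dr":[0,0,0]},{"delta_pos":[0,0,0],"dr":[0,0,0]},{"delta_pos":[0,0,0],"dr":[0,0,0]}]'

```text
time_s: 15.65
position: [0.4753, -0.1808, 0.1577]
tool_rot: [[-0.175, 0.984, 0.001], [0.984, 0.175, -0.001], [-0.001, 0.001, -1.0]]
ft_force: [-4.0, 1.3, 8.6]
grip_width: 0.0249
```

```bash
python3 -c "
from h import *
st()"
```

```text
15.65 [ 475.3 -180.8  157.7] [[-0.175, 0.984, 0.001], [0.984, 0.175, -0.001], [-0.001, 0.001, -1.0]] F [-4.   1.3  8.6] M [0.45 0.62 0.  ] w 24.9 q [ -34.   23.   90.   -0.   67. -134.]
```

Hard stop at z=157.7 mm, which is the predicted ledge height, with about 13 N contact. I'll ease the force off, release, and withdraw straight up.

>>> arm_command --steps '[{"delta_pos":[0,0,0.6],"dr":[0,0,0]},{"delta_pos":[0,0,0],"dr":[0,0,0]},{"delta_pos":[0,0,0],"dr":[0,0,0]}]'

```text
time_s: 15.95
position: [0.4753, -0.1807, 0.1577]
tool_rot: [[-0.176, 0.984, 0.0], [0.984, 0.176, -0.0], [-0.0, 0.0, -1.0]]
ft_force: [-2.2, 1.2, 4.9]
grip_width: 0.0248
```

>>> arm_command --steps '[{"delta_pos":[0,0,0],"dr":[0,0,0]},{"delta_pos":[0,0,0],"dr":[0,0,0]},{"delta_pos":[0,0,0],"dr":[0,0,0]},{"delta_pos":[0,0,0],"dr":[0,0,0]},{"delta_pos":[0,0,0],"dr":[0,0,0]},{"delta_pos":[0,0,0],"dr":[0,0,0]},{"delta_pos":[0,0,0],"dr":[0,0,0]},{"delta_pos":[0,0,0],"dr":[0,0,0]}]' --grip 0.8

```text
time_s: 16.75
position: [0.4753, -0.1807, 0.1574]
tool_rot: [[-0.175, 0.985, -0.0], [0.985, 0.175, 0.0], [0.0, -0.0, -1.0]]
ft_force: [0.1, 1.0, -1.5]
grip_width: 0.0684
```

```bash
python3 -c "
from h import *
st()"
```

```text
16.75 [ 475.3 -180.7  157.4] [[-0.175, 0.985, -0.0], [0.985, 0.175, 0.0], [0.0, -0.0, -1.0]] F [ 0.1  1.  -1.5] M [0.01 0.09 0.01] w 68.4 q [ -34.   23.   90.    0.   67. -134.]
```

>>> arm_command --steps '[{"delta_pos":[0,0,4],"dr":[0,0,0]},{"delta_pos":[0,0,8],"dr":[0,0,0]},{"delta_pos":[0,0,15],"dr":[0,0,0]},{"delta_pos":[0,0,20],"dr":[0,0,0]},{"delta_pos":[0,0,25],"dr":[0,0,0]},{"delta_pos":[0,0,25],"dr":[0,0,0]},{"delta_pos":[0,0,25],"dr":[0,0,0]},{"delta_pos":[0,0,25],"dr":[0,0,0]},{"delta_pos":[0,0,20],"dr":[0,0,0]},{"delta_pos":[0,0,10],"dr":[0,0,0]},{"delta_pos":[0,0,0],"dr":[0,0,0]},{"delta_pos":[0,0,0],"dr":[0,0,0]}]'

```text
time_s: 17.95
position: [0.475, -0.1806, 0.3337]
tool_rot: [[-0.175, 0.985, -0.001], [0.985, 0.175, 0.001], [0.001, -0.001, -1.0]]
ft_force: [0.1, -1.2, 0.0]
grip_width: 0.0685
```

```bash
python3 - <<'E'
from h import *
st();snap("w9")
n=env.get_image("scene")
a=cv2.resize(n[205:335,140:270],None,fx=3,fy=3,interpolation=cv2.INTER_CUBIC)
w=cv2.imread("pics/w9.png")
w=cv2.resize(w[20:410,120:520],None,fx=1,fy=1)
cv2.imwrite("pics/m10.png",np.hstack([cv2.convertScaleAbs(a,alpha=1.4,beta=10),w]))
E
```

```text
17.95 [ 475.  -180.6  333.7] [[-0.175, 0.985, -0.001], [0.985, 0.175, 0.001], [0.001, -0.001, -1.0]] F [ 0.1 -1.2  0. ] M [ 0.01  0.07 -0.07] w 68.5 q [ -34.   15.   71.    0.   94. -134.]
```

View pics/m10.png

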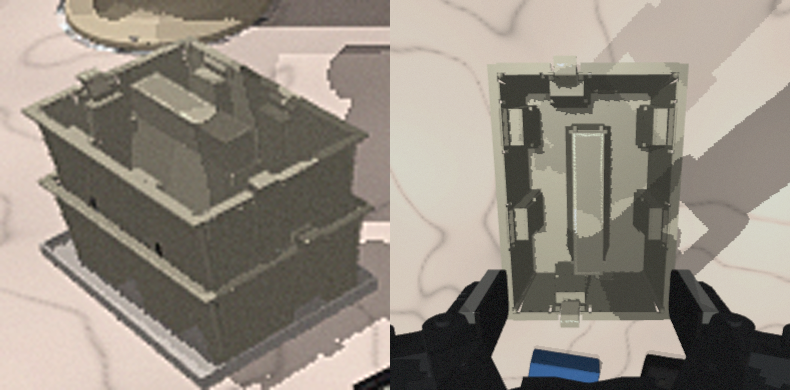

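m10: the upper tote sits level, its rim evenly above the full tote's, and the full tote is flat in the tray. I'll move the arm clear so the side camera can see the −x end catch.

>>> arm_command --steps '[{"delta_pos":[-5,-15,5],"dr":[0,0,-3]},{"delta_pos":[-5,-25,5],"dr":[0,0,-5]},{"delta_pos":[-10,-30,5],"dr":[0,0,-5]},{"delta_pos":[-10,-30,5],"dr":[0,0,-5]},{"delta_pos":[-10,-30,5],"dr":[0,0,-5]},{"delta_pos":[-10,-30,5],"dr":[0,0,-5]},{"delta_pos":[-10,-30,5],"dr":[0,0,-5]},{"delta_pos":[-10,-30,5],"dr":[0,0,-5]},{"delta_pos":[-5,-15,0],"dr":[0,0,-3]},{"delta_pos":[0,0,0],"dr":[0,0,0]},{"delta_pos":[0,0,0],"dr":[0,0,0]}]'

```text
time_s: 19.15
position: [0.4003, -0.4154, 0.3736]
tool_rot: [[0.513, 0.859, -0.001], [0.859, -0.513, 0.002], [0.001, -0.001, -1.0]]
ft_force: [0.7, 0.3, 0.6]
grip_width: 0.0682
```

```bash
python3 - <<'E'
from h import *
from fit import P,T
from scipy.optimize import least_squares
st()
c=cal("w9");M={k:np.array((u-390+120,v+20)) for k,(u,v) in dict(A=(488,64),B=(687,66),C=(668,321),D=(513,317),a=(571,134),b=(607,134),c=(607,274),d=(575,272)).items()}
from scipy.spatial.transform import Rotation as Ro
h=lambda p:np.concatenate([proj(c,p[:3]+Ro.from_euler("zyx",p[3:]).apply(P[k]))-M[k] for k in M])
r=least_squares(h,(.475,-.18,.07,np.radians(190),0,0),loss="soft_l1");print((r.x[:3]*1000).round(1),np.degrees(r.x[3:]).round(2),h(r.x).round(1))
D=env.get_calibration("side");S=env.get_calibration("scene")
p=(.4753,-.1808,.002,np.radians(10.1));P["ka"]=(.113,.018,.085);P["kb"]=(-.113,.018,.085)
n=env.get_image("scene");d=env.get_image("side");out=[]
for im,C,k,g in((n,S,"ka",1.4),(d,D,"kb",1.9)):
    x,y=proj(C,T(p,k));print(k,x,y);x,y=int(x),int(y)
    cr=cv2.resize(im[y-45:y+45,x-40:x+40],None,fx=5,fy=5,interpolation=cv2.INTER_CUBIC);out.append(cv2.convertScaleAbs(cr,alpha=g,beta=10))
cv2.imwrite("pics/m11.png",np.hstack(out))
E
```

```text
19.15 [ 400.3 -415.4  373.6] [[0.513, 0.859, -0.001], [0.859, -0.513, 0.002], [0.001, -0.001, -1.0]] F [0.7 0.3 0.6] M [ 0.   -0.01  0.06] w 68.2 q [ -58.   22.   55.    0.  103. -117.]
[ 474.8 -181.3   63.8] [190.19   0.98  -0.97] [ 0.7  1.   0.8 -0.8  1.4 -5.  -5.4  0.4  2.   0.2 -2.2  0.2 -3.9 -1.
 -0.2  1.2]
ka 242.3342699979802 282.9764827616046
kb 462.07131866874073 224.2451146933178
```

View pics/m11.png

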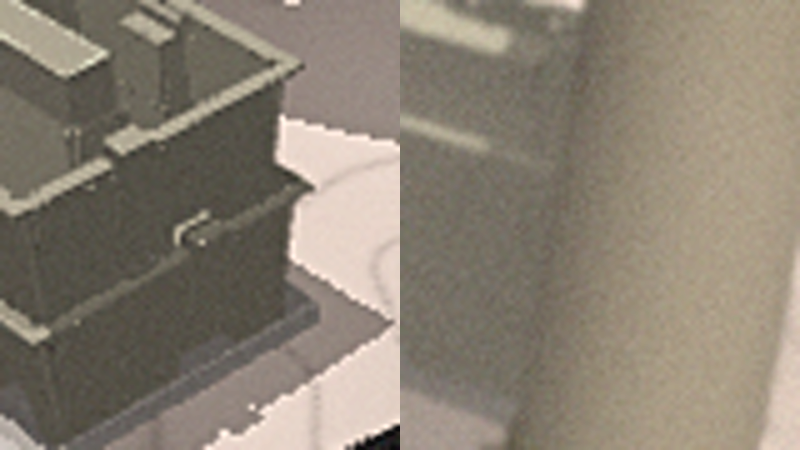

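m11: the +x catch stands upright and hooked at (190,232). The −x catch is hidden behind the arm. The rim-to-rim gaps at the three corners visible in m10 are 75, 76 and 76 px, so it is level. Once past the snap, the tool held level, no upward support and no end-to-end moment remained, so neither catch was still riding on the base. Handing in.

```bash
python3 -c "
from rig import env
print(env.close_job())"
```

```text
the job is handed in; nothing more can be done
None
```

The empty tote is stacked half-turned on the full one, seated on its ledges, and handed in at about 19 s. I could not see the −x catch, so that it is shut is inferred from the forces.

**What I did:** I gripped the empty tote by its handle, lifted it and turned it 194°. I lowered it over the full tote and pressed it level. The pressing force peaked at about 3 N on the tool among my readings, then fell away at the snap. I then seated it on the ledges with about 13 N contact, released it and moved the arm clear.

**Last checks:**
- **Seating:** it came to a hard stop at 157.7 mm tool height; the ledges put it at 157.6 mm.
- **Level:** the rim-to-rim gaps are equal at the three corners visible in the scene view, and the full tote looks flat in its tray.
- **+x catch:** the scene camera shows it upright and hooked.
- **−x catch:** the arm hid it. After the snap, no upward support or end-to-end moment was left, which fits both catches being shut.

**Disagreements:**
- **Placing:** the scene camera put the full tote 2.6 mm further toward +y than the wrist camera did. I shifted 1.5 mm, and it went in with under 2 N sideways, though that rose to about 4 N at the final seating press.
- **Final wrist fit:** it gave about 1° tilt and 6 mm low, with corner errors up to 5 px. I trusted the contact height and the rim gaps over it.

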